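Put the bench kit back on its shadow pads

ROBOT

A 7-joint arm with a two-finger parallel gripper is mounted at the origin on a cart in front of the work surface, level with it; the furniture and walls round the work are solid. World frame = base frame: x ahead of the robot, y to its left, z up, the work surface at z = 0. Lengths are in m, angles in rad, forces in N, time in s.
With the tool pointing down it reaches from about 0.425 to 0.825 m from the base axis. Payload 3.6 kg.
Tool frame: the origin (TCP) lies midway between the tips of the shut fingers; the grasp point (between the pads) lies 19 mm behind it; z points along the fingers, x is the direction in which the jaws open and shut, and the axes are right-handed (so a half turn about z gives the same grasp; the last joint's range is limited). The gripper opens to 93 mm and grips with 3 to 60 N. Pads are 15 mm wide; open, the fingers measure 128 mm over their backs; the gripper's body (75 mm by 188 mm) begins 65 mm behind the grasp point.
Start: joints at [-1.137, 0.615, -0.013, 1.423, 0.008, 1.103, -0.04], TCP at [0.289, 0.582, 0.219] pointing down, gripper open.
Joint ranges: [-3.12, 3.12], [-0.3, 2.06], [-1.34, 1.32], [0.26, 2.42], [-1.36, 4.5], [0.01, 1.98], [-2.84, 2.84]. Speed limits (rad/s): [2.79, 2.79, 3.14, 3.14, 3.14, 3.14, 3.14].

INTERFACE

Orientations are given as [roll, pitch, yaw] about the fixed x, y, z axes, in that order (R = Rz(yaw) Ry(pitch) Rx(roll)).
In Python, from rig import get_obs, snapshot, finish_job, trace, pinpoint gives the robot as it stands.
- The arm moves only by the tool jog_arm, never from a script. Its argument "commands" is a list of rows, each a list of 5 numbers: the finger opening in mm, from 0 to 93, then the shift along the tool's x, y, z in mm, then the turn about the tool's z in rad. A call has exactly 10 rows; each row shifts and turns the pose as measured when the row begins, along the tool's axes as they then stand; what a row does not reach is not made up. A row lasts 1/12 s, in which the tool goes at most 41.7 mm and 7.16 degrees, less where a joint would pass 70% of its speed; a pose out of reach is approached as far as the arm can. A call is refused whole if a number of a shift passes 41.7 or a number of a turn 0.125, either way. A call with a gripper value outside its range is refused whole. The fingers move at their own pace and stop on an object; "grip_force" is the grip in N (left out, the last holds). Time passes only in rows, so rows that do not move let the fingers close, or fill a call up. It gives the time, the measured TCP pose, the force and the opening at its end, in the units of the state.
- get_obs(): the state, without advancing time (a new reading comes with each control period).
- snapshot(name): name is "scene" or "top"; returns a dict with "image" (384x512x3 uint8, blue, green, red), "camera_matrix" (3x3 intrinsics, pixels), "k1" (the pictures are not rectified: a ray, as slopes to the right and down, at radius r is drawn at 1 + k1 r^2 times it, then the intrinsics apply), "origin" and "rotation" of the camera in the world. Camera axes: x right, y up, looking along -z (the intrinsics and any distortion apply to the point x, -y, -z); pixel columns grow to the right and rows downward; lengths in m; the calibration is good to about 2 mm. A picture is of the moment at which its call begins. There is no depth.
- finish_job(): hands the job in, once; it reports no verdict.
Trained networks look in a picture, given as the dict that the camera call returned (one of the last four; its "shot" number tells which), for a name from the list of things; names that differ only in an ending like _2 or _b are one class to them, and where a whole thing is asked for, a point or a joint stands for the part that bears it (a point fixed in the world has none). Each returns a list of dicts, best first, with "score" (0 to 1); they miss things now and then, are a little off and sometimes report something else, mostly with a low value. They report only what shows in the picture. A call takes as long as a camera call. They do not tell look-alikes from the thing itself.
- trace(picture, label): "region" (384x512 bool, what is visible of it) and "extent" ([left, top, width, height] in pixels, round what is visible of it).
- pinpoint(picture, label): "centre" ([column, row] in pixels: a listed point, or the origin of a listed thing).
The state is a dict: "time": time; "q": joint angles; "qd": joint speeds; "joint_efforts": joint torques, N m; "ee_pos": TCP position; "tool_rot": TCP orientation; "force": force on the tool from outside, world axes, zero at the start; "wrist_torque": the same for the moment, N m; "gripper_width": finger opening in m.
Only numpy, scipy, OpenCV 4.12 (cv2) and the standard library are available. Lean on these libraries where they do the work, as an engineer would, in place of code of your own. Each camera call takes 0.05 s, during which the arm holds its last target. There are 200 camera calls.

TASK

Put the jar, the brass doming block, the bur box and the small metal weight back on their round shadow pads: each upright in the middle of the pad whose dark footprint has its shape and size, the block and the box turned square with their footprints. The black eye loupe has no pad and is not needed.

Things in the scene. Friction and masses are not known exactly. Their poses are not given: they have to be found in the camera images.
- jar: Small clear glass jar with a black screw lid, round, 48 mm in diameter up to 50 mm, the lid 44 mm in diameter, 63 mm high in all, about 0.12 kg. Stands loose and upright on the worktop; origin: centre of its underside, z up.
- doming_block: Brass doming block: a cube of 42 mm with round hollows in its faces, about 0.55 kg; x and y are square to its sides. Stands loose and upright on the worktop; origin: centre of its underside, z up.
- bur_box: Small oblong clear box with a blue insert: 30 mm along its x, 67 mm along its y; solid to 32 mm, small burs stick up from it to 46 mm; about 0.08 kg; grip it across the 30 mm sides. Stands loose and upright on the worktop; origin: centre of its underside, z up.
- small_weight: Small grey metal weight, round, 19 mm in diameter at its head, narrower neck below, 20 mm high, about 0.05 kg. Stands loose and upright on the worktop; origin: centre of its underside, z up.
- pad_jar: Fixed round pale plywood pad, 88 mm in diameter, 5 mm thick; all four pads are alike but for the flat dark footprint inlaid in the middle of the top. Origin: centre of its underside on the worktop, z up, so the top is 5 mm above it and the footprint's centre straight above it. This one's footprint is a disc of 54 mm, for the jar.
- pad_block: Fixed round pale plywood pad, 88 mm in diameter, 5 mm thick; all four pads are alike but for the flat dark footprint inlaid in the middle of the top. Origin: centre of its underside on the worktop, z up, so the top is 5 mm above it and the footprint's centre straight above it. This one's footprint is a square of 48 mm, its sides along the pad's x and y, for the doming block.
- pad_box: Fixed round pale plywood pad, 88 mm in diameter, 5 mm thick; all four pads are alike but for the flat dark footprint inlaid in the middle of the top. Origin: centre of its underside on the worktop, z up, so the top is 5 mm above it and the footprint's centre straight above it. This one's footprint is an oblong, 36 mm along the pad's x and 73 mm along its y, for the bur box.
- pad_weight: Fixed round pale plywood pad, 88 mm in diameter, 5 mm thick; all four pads are alike but for the flat dark footprint inlaid in the middle of the top. Origin: centre of its underside on the worktop, z up, so the top is 5 mm above it and the footprint's centre straight above it. This one's footprint is a disc of 25 mm, for the small weight.
There are look-alikes about, which are no part of the job. Leave any purple look-alike of the doming_block alone.

How it is judged:
At the end, for the whole second after the job is handed in: Jar, block, bur box and weight each stand upright (0.1 rad) on the top of their own pad, within 10 mm of its centre; the box's long side (either way round) and the block's sides (any quarter turn) within 0.21 rad of the footprint's; all at rest (0.02 m/s) and released (horizontal distance between jar and pad_jar below 0.01 m and z of jar in the frame of pad_jar between 0.002 and 0.009 m and angle between each of jar, doming_block, bur_box, small_weight's own z axis and vertical below 0.1 rad and linear speed of each of jar, doming_block, bur_box, small_weight below 0.02 m/s and horizontal distance between doming_block and pad_block below 0.01 m and z of doming_block in the frame of pad_block between 0.002 and 0.009 m and horizontal distance between bur_box and pad_box below 0.01 m and z of bur_box in the frame of pad_box between 0.002 and 0.009 m and horizontal distance between small_weight and pad_weight below 0.01 m and z of small_weight in the frame of pad_weight between 0.002 and 0.009 m and angle between the y axis of bur_box and the y axis of pad_box, either way round below 0.21 rad and (angle between the x axis of doming_block and the x axis of pad_block, either way round below 0.21 rad or angle between the x axis of doming_block and the y axis of pad_block, either way round below 0.21 rad)); the robot touches nothing.
It also fails if it takes over 112 s, if anything falls off the work surface, if the arm or the gripper's body presses on something with over 40 N, if the wrist force passes 120 N, or if a joint passes its speed limit or range.

## Working session

There is one attempt and no reset: what is moved stays moved. The work goes in short steps, Python scripts to look and compute and a tool call to move; the robot and the scene stay as the last step left them, time stands still between calls to the robot, and variables do not carry over. Pictures are saved under pics/ and viewed, about 12 in all and at most 16, crops included, and the job is handed in when it is done.

Besides the shell and the picture viewer there is one more tool, called after "Emit:" as name(argument=value, ...) on one line, values as JSON. jog_arm: Moves the arm, as the interface text tells. Its arguments: {"type":"object","properties":{"commands":{"type":"array","items":{"type":"array","items":{"type":"number"}}},"grip_force":{"type":"number"}},"required":["commands"]}

```bash
mkdir -p pics
cat > h.py <<'E'
import numpy as np, cv2
from rig import *
def ray(p,uv):
    K=p["camera_matrix"];d=np.array([(uv[0]-K[0,2])/K[0,0],(uv[1]-K[1,2])/K[1,1]])
    s=d.copy()
    for _ in range(20): s=d/(1+p["k1"]*(s@s))
    return np.array(p["rotation"])@np.array([s[0],-s[1],-1.])
def world(p,uv,z):
    r=ray(p,uv);o=np.array(p["origin"]);return (o+r*(z-o[2])/r[2])
def pix(p,X):
    c=np.array(p["rotation"]).T@(np.array(X)-p["origin"]);s=np.array([c[0],-c[1]])/-c[2]
    s=s*(1+p["k1"]*(s@s));K=p["camera_matrix"];return np.array([K[0,0]*s[0]+K[0,2],K[1,1]*s[1]+K[1,2]])
NAMES=["jar","doming_block","bur_box","small_weight","pad_jar","pad_block","pad_box","pad_weight"]
E
python3 - <<'E'
from h import *
o=get_obs();print(o)
for c in("top","scene"):
    p=snapshot(c);cv2.imwrite(f"pics/{c}0.png",p["image"]);print(c,p["origin"],p["k1"],p["camera_matrix"][0])
    for n in NAMES:
        z=0.005 if n.startswith("pad") else 0
        for d in pinpoint(p,n): print(n,np.round(d["score"],2),np.round(d["centre"]),world(p,d["centre"],0).round(3))
E
```

```text
{'time': 0.0, 'q': array([-1.13649217,  0.61589606, -0.01265167,  1.42490121,  0.00812837,
        1.10340787, -0.04041657]), 'qd': array([ 0.00065027, -0.0004676 , -0.00010098,  0.00016991,  0.00163586,
        0.00170016, -0.00020615]), 'joint_efforts': array([ 2.76463870e-04, -4.58929110e+01,  2.08828887e-01, -1.65746677e+01,
       -6.11521443e-02,  2.04379001e-02,  2.26791517e-04]), 'ee_pos': array([0.28866097, 0.58149444, 0.21749536]), 'tool_rot': array([3.14155057e+00, 2.56157558e-03, 1.11008375e+00]), 'force': array([ 0.38855022,  0.17783554, -0.92510727]), 'wrist_torque': array([ 0.00629559, -0.01210447, -0.0388451 ]), 'gripper_width': 0.09321452824894054}
top [0.25026485 0.05006041 1.17749084] -0.10610442648109178 [447.50953748   0.         254.15965456]Traceback (most recent call last):
  File "<stdin>", line 7, in <module>
  File "h.py", line 9, in world
    r=ray(p,uv);o=np.array(p["origin"]);return (o+r*(z-o[2])/r[2])
                                                             ~^^^
IndexError: invalid index to scalar variable.
```

```bash
sed -i 's/np.array(p\["rotation"\])/rot(p)/; 2a from scipy.spatial.transform import Rotation\ndef rot(p): return Rotation.from_euler("xyz",p["rotation"]).as_matrix()' h.py
python3 - <<'E'
from h import *
for c in("top","scene"):
    p=snapshot(c);cv2.imwrite(f"pics/{c}0.png",p["image"]);print(c,p["origin"],p["rotation"],p["k1"],p["camera_matrix"][0])
    for n in NAMES:
        z=0.005 if n.startswith("pad") else 0
        for d in pinpoint(p,n): print(n,np.round(d["score"],2),np.round(d["centre"]),world(p,d["centre"],0).round(3))
E
```

```text
top [0.25026485 0.05006041 1.17749084] [ 0.21777979  0.00310874 -1.50315046] -0.10610442648109178 [447.50953748   0.         254.15965456]
jar 0.67 [222. 209.] [0.449 0.153 0.   ]
doming_block 0.88 [170. 155.] [0.59  0.309 0.   ]
doming_block 0.61 [145. 204.] [0.45  0.361 0.   ]
doming_block 0.17 [223. 207.] [0.456 0.15  0.   ]
bur_box 0.61 [179. 212.] [0.435 0.267 0.   ]
pad_jar 0.86 [369. 171.] [ 0.58  -0.238  0.   ]
pad_jar 0.5 [173. 157.] [0.584 0.3   0.   ]
pad_block 0.75 [327. 220.] [ 0.439 -0.127  0.   ]
pad_box 0.8 [373. 218.] [ 0.453 -0.252  0.   ]
pad_weight 0.78 [273. 214.] [0.444 0.017 0.   ]
scene [ 0.25501561 -0.43181658  0.72829675] [ 0.66710102  0.00744725 -0.48263017] -0.10756667165015636 [383.77365052   0.         258.4838892 ]
jar 0.67 [226. 175.] [0.466 0.159 0.   ]
doming_block 0.8 [241. 124.] [0.584 0.311 0.   ]
doming_block 0.55 [190. 132.] [0.444 0.347 0.   ]
bur_box 0.94 [199. 153.] [0.435 0.259 0.   ]
small_weight 0.53 [324. 248.] [ 0.568 -0.13   0.   ]
small_weight 0.29 [201. 149.] [0.446 0.272 0.   ]
pad_jar 0.94 [362. 288.] [ 0.585 -0.246  0.   ]
pad_block 0.83 [271. 269.] [ 0.442 -0.12   0.   ]
pad_box 0.6 [310. 319.] [ 0.457 -0.25   0.   ]
pad_weight 0.83 [236. 220.] [0.43  0.023 0.   ]
pad_weight 0.43 [309. 319.] [ 0.455 -0.247  0.   ]
```

View pics/top0.png

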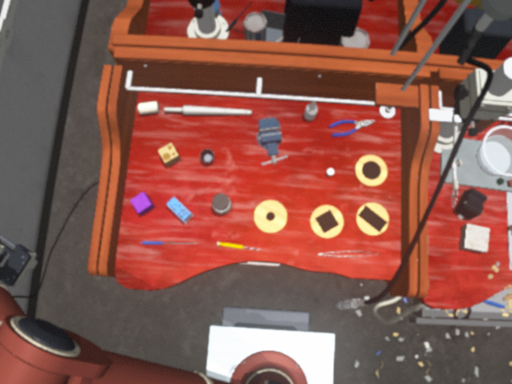

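View pics/scene0.png

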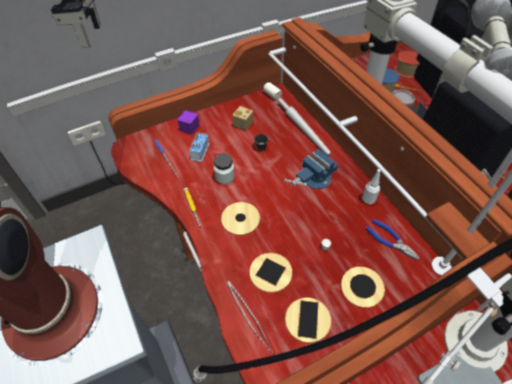

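```bash
cat >> h.py <<'E'
from scipy.optimize import minimize
def model(n,x,y,yaw,z0=0):
    t=np.linspace(0,2*np.pi,24,endpoint=False);c=lambda r,z:np.c_[r*np.cos(t),r*np.sin(t),0*t+z]
    b=lambda a,h,z:np.array([[i*a,j*h,z] for i in(-1,1) for j in(-1,1)])
    P={"jar":[c(.0245,0),c(.0245,.045),c(.022,.063)],"doming_block":[b(.021,.021,0),b(.021,.021,.042)],
       "bur_box":[b(.015,.0335,0),b(.015,.0335,.032),b(.012,.028,.044)],"small_weight":[c(.0095,.02),c(.0095,.012),c(.007,0)]}.get(n,[c(.044,0),c(.044,.005)])
    P=np.vstack(P);cs,sn=np.cos(yaw),np.sin(yaw)
    return np.c_[P[:,0]*cs-P[:,1]*sn+x,P[:,0]*sn+P[:,1]*cs+y,P[:,2]+z0]
def fit(n,pics,masks,x0,yaws=(0,),z0=0):
    S=8
    def cost(v):
        t=0
        for p,m in zip(pics,masks):
            q=np.array([pix(p,X) for X in model(n,v[0],v[1],v[2],z0)],np.float32)
            ys,xs=np.where(m);o=np.array([min(xs.min(),q[:,0].min())-2,min(ys.min(),q[:,1].min())-2]).astype(int)
            w=(np.array([max(xs.max(),q[:,0].max()),max(ys.max(),q[:,1].max())])+3-o).astype(int)
            if w.max()>150: return 2.
            r=np.zeros((w[1]*S,w[0]*S),np.uint8);cv2.fillPoly(r,[cv2.convexHull((((q-o)+.5)*S).astype(np.int32))],1)
            M=np.zeros((w[1],w[0]),np.uint8);M[ys-o[1],xs-o[0]]=1;M=cv2.resize(M,None,fx=S,fy=S,interpolation=cv2.INTER_NEAREST)
            t+=1-(r&M).sum()/(r|M).sum()
        return t/len(pics)
    best=None
    for a in yaws:
        s=np.array([[x0[0],x0[1],a],[x0[0]+.008,x0[1],a+.1],[x0[0],x0[1]+.008,a],[x0[0],x0[1],a+.3]])
        r=minimize(cost,[*x0,a],method="Nelder-Mead",options=dict(initial_simplex=s,maxiter=120,xatol=2e-4,fatol=1e-4))
        if best is None or r.fun<best.fun: best=r
    return best
def pick(p,n,near,z=0):
    c=[d for d in trace(p,n) if np.linalg.norm(np.array(d["extent"][:2])+np.array(d["extent"][2:])/2-pix(p,[*near,z]))<12]
    return c[0]["region"] if c else None
def ortho(p,x,y,z=.005,h=.055,N=220):
    g=np.linspace(h,-h,N);X,Y=np.meshgrid(-g[::1],g) # right = +dx' ; up = +
    # image: up=+x, left=+y
    uv=np.array([[pix(p,[x+g[i],y+g[j],z]) for j in range(N)] for i in range(N)],np.float32)
    return cv2.remap(p["image"],uv[...,0],uv[...,1],cv2.INTER_CUBIC)
E
python3 - <<'E'
from h import *
P=[snapshot("top"),snapshot("scene")]
G=dict(jar=(.458,.156),doming_block=(.587,.31),bur_box=(.435,.263),small_weight=(.57,-.13),pad_jar=(.582,-.242),pad_block=(.44,-.124),pad_box=(.455,-.25),pad_weight=(.437,.02))
rows=[]
for n,g in G.items():
    z=.02 if n[:3]!="pad" else .003
    M=[pick(p,n,g,z) for p in P]
    for k,(p,m) in enumerate(zip(P,M)):
        if m is None: print(n,"no mask",k)
    def go(ix):
        ix=[i for i in ix if M[i] is not None]
        if not ix: return
        r=fit(n,[P[i] for i in ix],[M[i] for i in ix],g,np.arange(4)*np.pi/4 if n in("bur_box","doming_block") else (0,))
        print(n,ix,r.x.round(4),round(r.fun,3)); return r.x
    go([0]);go([1]);v=go([0,1])
    v=g if v is None else v
    zz={"jar":.063,"doming_block":.042,"bur_box":.04,"small_weight":.02}.get(n,.005)
    rows.append(np.vstack([ortho(p,v[0],v[1],zz,N=190) for p in P]))
im=np.vstack([np.hstack(rows[:4]),np.hstack(rows[4:])]);im=cv2.resize(im,(600,600))
cv2.imwrite("pics/ortho.png",im)
E
```

```text
jar no mask 0
jar [1] [ 0.4605  0.1548 -0.0565] 0.068
jar [1] [ 0.4605  0.1548 -0.0565] 0.068
doming_block [0] [0.5845 0.3078 0.6355] 0.129
doming_block [1] [0.5888 0.3095 0.5868] 0.096
doming_block [0, 1] [0.5863 0.3078 0.6385] 0.129
bur_box [0] [0.44   0.2659 2.4998] 0.106
bur_box [1] [ 0.4397  0.2675 -0.6881] 0.101
bur_box [0, 1] [0.4394 0.2665 2.4687] 0.11
small_weight [0] [ 0.5687 -0.1279  0.2118] 0.347
small_weight [1] [ 0.5703 -0.1294  0.0996] 0.11
small_weight [0, 1] [ 0.57   -0.1293  0.2553] 0.237
pad_jar [0] [ 0.5824 -0.2418  0.2599] 0.078
pad_jar [1] [ 0.5856 -0.2421 -0.0204] 0.034
pad_jar [0, 1] [ 0.5849 -0.2424  0.0768] 0.065
pad_block [0] [ 0.4355 -0.1245  0.1113] 0.063
pad_block [1] [ 0.4373 -0.1254  0.175 ] 0.028
pad_block [0, 1] [ 0.4367 -0.1252  0.0605] 0.053
pad_box [0] [ 0.4492 -0.2478 -0.0196] 0.06
pad_box [1] [ 0.4518 -0.2484  0.2143] 0.032
pad_box [0, 1] [ 0.4508 -0.2483  0.0529] 0.056
pad_weight [0] [ 0.4389  0.0237 -0.0096] 0.032
pad_weight [1] [0.44   0.0245 0.2801] 0.041
pad_weight [0, 1] [0.4395 0.024  0.2968] 0.04
```

View pics/ortho.png

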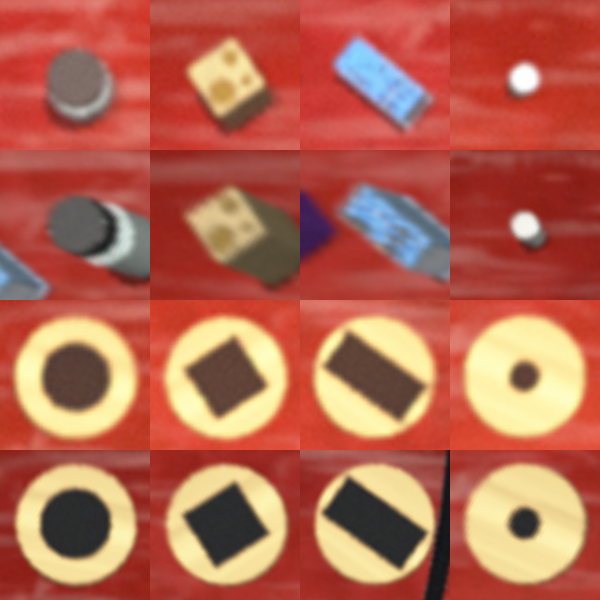

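Run:
```python
from h import *
P=[snapshot("top"),snapshot("scene")]
T=dict(pad_jar=(.585,-.242),pad_block=(.4367,-.1252),pad_box=(.451,-.248),pad_weight=(.4395,.024),doming_block=(.5863,.3078),bur_box=(.4394,.2665),jar=(.4605,.1548))
for n,(x,y) in T.items():
  for p in P:
    z={"doming_block":.042,"bur_box":.032,"jar":.063}.get(n,.005);N=221;im=ortho(p,x,y,z,N=N);h=cv2.cvtColor(im,cv2.COLOR_BGR2HSV);g=cv2.cvtColor(im,cv2.COLOR_BGR2GRAY)
    if n[:3]=="pad":
        yy,xx=np.mgrid[:N,:N];m=(g<(110 if p is P[1] else 130))&(np.hypot(yy-110,xx-110)<84)
    elif n=="doming_block": m=(h[...,0]>12)&(h[...,0]<40)&(g>130)
    elif n=="bur_box": m=(h[...,0]>90)&(h[...,0]<130)&(h[...,1]>70)
    else: m=(h[...,1]<90)&(g<130)
    nn,l,s,c=cv2.connectedComponentsWithStats(m.astype(np.uint8));k=1+s[1:,4].argmax()
    pts=np.argwhere(l==k)[:,::-1].astype(np.float32);r=cv2.minAreaRect(pts);box=cv2.boxPoints(r)
    W=lambda u:np.array([x+.0005*(110-u[1]),y+.0005*(110-u[0])])
    b=np.array([W(u) for u in box]);e=[b[1]-b[0],b[2]-b[1]];e=max(e,key=np.linalg.norm)
    print(n,"centroid",W(c[k]).round(4),"rect",W(r[0]).round(4),np.array(r[1]).round()*.5,"longdir",round(float(np.arctan2(e[1],e[0])%np.pi),3))
```

```text
pad_jar centroid [ 0.5833 -0.243 ] rect [ 0.5832 -0.2432] [48.5 48. ] longdir 1.249
pad_jar centroid [ 0.5858 -0.2428] rect [ 0.586  -0.2428] [50.  50.5] longdir 1.571
pad_block centroid [ 0.4346 -0.126 ] rect [ 0.4345 -0.126 ] [43.5 44. ] longdir 2.159
pad_block centroid [ 0.4369 -0.1257] rect [ 0.437  -0.1256] [45.5 46. ] longdir 2.144
pad_box centroid [ 0.4496 -0.248 ] rect [ 0.4495 -0.2479] [69. 32.] longdir 0.952
pad_box centroid [ 0.452  -0.2481] rect [ 0.4519 -0.2481] [71. 34.] longdir 0.951
pad_weight centroid [0.4384 0.0243] rect [0.4382 0.0242] [18.5 20. ] longdir 2.678
pad_weight centroid [0.4406 0.0243] rect [0.4408 0.0245] [21.5 21. ] longdir 0.0
doming_block centroid [0.5838 0.3067] rect [0.584  0.3068] [44. 44.] longdir 2.165
doming_block centroid [0.5867 0.3062] rect [0.5868 0.3061] [43.  42.5] longdir 0.596
bur_box centroid [0.4372 0.2646] rect [0.4371 0.2647] [65.  26.5] longdir 0.865
bur_box centroid [0.4408 0.2618] rect [0.4413 0.2622] [65.5 32. ] longdir 0.852
jar centroid [0.4552 0.1538] rect [0.4522 0.1529] [52.  44.5] longdir 0.375
jar centroid [0.459  0.1484] rect [0.4596 0.1478] [52.5 43.5] longdir 1.12
```

Emit:
jog_arm(commands=[[93,-11.4,38.8,0,0],[93,-11.4,38.8,0,0],[93,-11.4,38.8,0,0],[93,-11.4,38.8,0,0],[93,-11.4,38.8,0,0],[93,-11.4,38.8,0,0.1],[93,-11,38.8,0,0.1],[93,-7,39,0,0.1],[93,-3,39,0,0.1],[93,0,39,0,0.1]], grip_force=30)

```text
time: 2.83
ee_pos: [0.5738, 0.3051, 0.215]
tool_rot: [-3.127, -0.001, 0.618]
force: [0.9, 0.2, 0.5]
gripper_width: 0.093
```

```bash
cat > go.py <<'E'
import sys;from h import *
x,y,z,yaw=map(float,sys.argv[1:5]);o=get_obs();e=o["ee_pos"];R=Rotation.from_euler("xyz",o["tool_rot"]).as_matrix()
d=R.T@(np.array([x,y,z])-e)*1000;a=(o["tool_rot"][2]-yaw+np.pi/2)%np.pi-np.pi/2
print("t",round(o["time"],2),"ee",e.round(4),"rpy",np.round(o["tool_rot"],3),"q7",o["q"][6].round(2),"w",o["gripper_width"].round(4),"F",np.round(o["force"],1));print("tool mm",d.round(1),"turn",round(a,3), "norm",np.linalg.norm(d).round())
E
python3 go.py .5855 .307 .15 .595
```

```text
Traceback (most recent call last):
  File "go.py", line 4, in <module>
    print("t",round(o["time"],2),"ee",e.round(4),"rpy",np.round(o["tool_rot"],3),"q7",o["q"][6].round(2),"w",o["gripper_width"].round(4),"F",np.round(o["force"],1));print("tool mm",d.round(1),"turn",round(a,3), "norm",np.linalg.norm(d).round())
                                                                                                             ^^^^^^^^^^^^^^^^^^^^^^^^
AttributeError: 'float' object has no attribute 'round'
```

```bash
sed -i 's/o\["gripper_width"\].round(4)/round(o["gripper_width"],4)/' go.py
python3 go.py .5855 .307 .02 .595
```

```text
t 2.83 ee [0.5738 0.3051 0.215 ] rpy [-3.127e+00 -1.000e-03  6.180e-01] q7 0.18 w 0.093 F [0.9 0.2 0.5]
tool mm [ 10.4   8.  194.9] turn 0.023 norm 195.0
```

Emit:
jog_arm(commands=[[93,5,4,35,0.023],[93,5,4,35,0],[93,0,0,38,0],[93,0,0,35,0],[93,0,0,25,0],[93,0,0,15,0],[93,0,0,8,0],[93,0,0,0,0],[93,0,0,0,0],[93,0,0,0,0]])

```text
time: 3.67
ee_pos: [0.6046, 0.2892, 0.0208]
tool_rot: [3.141, -0.015, 0.564]
force: [-0.1, -0.1, -0.6]
gripper_width: 0.0927
```

```bash
python3 go.py .5855 .307 .010 .595; python3 -c "
from h import *
p=snapshot('top');q=snapshot('scene')
a=cv2.resize(p['image'][110:200,120:220],(400,360));b=cv2.resize(q['image'][60:170,180:300],(392,360));cv2.imwrite('pics/b1.png',np.hstack([a,b]))"
```

```text
t 3.67 ee [0.6046 0.2892 0.0208] rpy [ 3.141 -0.015  0.564] q7 0.19 w 0.0927 F [-0.1 -0.1 -0.6]
tool mm [ -6.8 -25.3  10.7] turn -0.031 norm 28.0
```

View pics/b1.png

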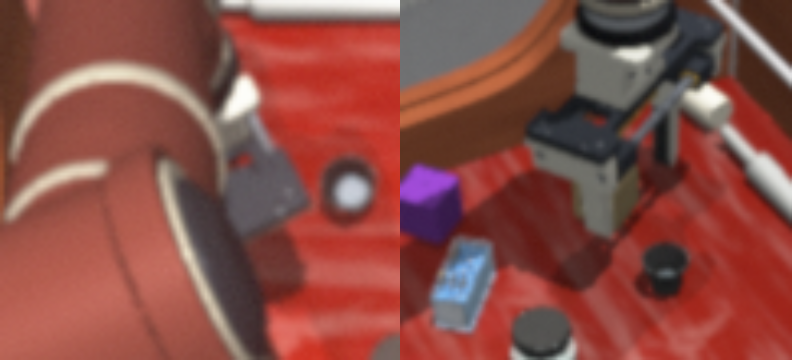

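Emit:
jog_arm(commands=[[93,-3,-12,3,-0.03],[93,-2,-10,3,0],[93,-1,-3,3,0],[93,0,0,0,0],[93,0,0,0,0],[93,0,0,0,0],[93,0,0,0,0],[93,0,0,0,0],[93,0,0,0,0],[93,0,0,0,0]])

```text
time: 4.6
ee_pos: [0.5864, 0.3116, 0.0162]
tool_rot: [3.14, -0.025, 0.6]
force: [-0.8, 0.3, 0.3]
gripper_width: 0.0933
```

```bash
python3 go.py .5855 .307 .010 .595
```

```text
t 4.6 ee [0.5864 0.3116 0.0162] rpy [ 3.14  -0.025  0.6  ] q7 0.18 w 0.0933 F [-0.8  0.3  0.3]
tool mm [-3.5  3.3  6.1] turn 0.005 norm 8.0
```

Emit:
jog_arm(commands=[[93,-2,2,3,0],[93,-1,1,3,0],[50,0,0,0,0],[30,0,0,0,0],[30,0,0,0,0],[30,0,0,0,0],[30,0,0,0,0],[30,0,0,0,0],[30,0,0,0,0],[30,0,0,0,0]], grip_force=40)

```text
time: 5.43
ee_pos: [0.5866, 0.3061, 0.0093]
tool_rot: [3.139, -0.025, 0.598]
force: [3.3, 1.7, 0.4]
gripper_width: 0.0445
```

```bash
python3 go.py .4358 -.1258 .17 .58
```

```text
t 5.43 ee [0.5866 0.3061 0.0093] rpy [ 3.139 -0.025  0.598] q7 0.19 w 0.0445 F [3.3 1.7 0.4]
tool mm [-363.5  272.5 -169.2] turn 0.018 norm 485.0
```

Emit:
jog_arm(commands=[[30,0,0,0,0],[30,0,0,0,0],[30,0,0,-5,0],[30,0,0,-10,0],[30,0,0,-15,0],[30,0,0,-20,0],[30,0,0,-25,0],[30,0,0,-20,0],[30,0,0,-15,0],[30,0,0,-5,0]])

```text
time: 6.27
ee_pos: [0.5737, 0.3001, 0.121]
tool_rot: [-3.14, 0.005, 0.598]
force: [1.6, -0.3, -5.3]
gripper_width: 0.0416
```

```bash
python3 go.py .4358 -.1258 .17 .58
```

```text
t 6.27 ee [0.5737 0.3001 0.121 ] rpy [-3.14   0.005  0.598] q7 0.17 w 0.0416 F [ 1.6 -0.3 -5.3]
tool mm [-354.   274.2  -47.5] turn 0.018 norm 450.0
```

Emit:
jog_arm(commands=[[30,-10,8,-10,0],[30,-20,16,-10,0],[30,-25,20,-10,0],[30,-28,22,-5,0],[30,-28,22,0,0],[30,-28,22,0,0],[30,-28,22,0,0],[30,-28,22,0,0],[30,-28,22,0,0],[30,-25,20,0,0]])

```text
time: 7.1
ee_pos: [0.4696, -0.0023, 0.1531]
tool_rot: [-3.128, 0.01, 0.619]
force: [0.7, -0.3, -5.7]
gripper_width: 0.0418
```

```bash
python3 go.py .4358 -.1258 .10 .58
```

```text
t 7.1 ee [ 0.4696 -0.0023  0.1531] rpy [-3.128  0.01   0.619] q7 0.67 w 0.0418 F [ 0.7 -0.3 -5.7]
tool mm [-98.7  81.7  53. ] turn 0.039 norm 139.0
```

Emit:
jog_arm(commands=[[30,-22,18,5,0.01],[30,-18,15,10,0.01],[30,-14,12,10,0.01],[30,-10,8,5,0.01],[30,-5,4,5,0],[30,-2,2,5,0],[30,0,0,0,0],[30,0,0,0,0],[30,0,0,0,0],[30,0,0,0,0]])

```text
time: 7.93
ee_pos: [0.4347, -0.1019, 0.111]
tool_rot: [-3.126, 0.019, 0.565]
force: [0.7, 0.9, -6.9]
gripper_width: 0.0417
```

```bash
python3 go.py .4358 -.1258 .016 .58
```

```text
t 7.93 ee [ 0.4347 -0.1019  0.111 ] rpy [-3.126  0.019  0.565] q7 0.85 w 0.0417 F [ 0.7  0.9 -6.9]
tool mm [-10.1  22.2  94.9] turn -0.015 norm 98.0
```

Emit:
jog_arm(commands=[[30,-4,8,5,-0.01],[30,-4,9,15,-0.005],[30,-2,4,20,0],[30,0,1,18,0],[30,0,0,10,0],[30,0,0,5,0],[30,0,0,0,0],[30,0,0,0,0],[30,0,0,0,0],[30,0,0,0,0]])

```text
time: 8.77
ee_pos: [0.4478, -0.1186, 0.0395]
tool_rot: [-3.134, 0.003, 0.599]
force: [0.4, -0.4, -5.8]
gripper_width: 0.042
```

```bash
python3 go.py .4358 -.1258 .016 .58;  python3 -c "
from h import *
p=snapshot('top');q=snapshot('scene')
a=cv2.resize(p['image'][170:270,270:410],(400,286));b=cv2.resize(q['image'][190:340,190:400],(400,286));cv2.imwrite('pics/b2.png',np.hstack([a,b]))"
```

```text
t 8.77 ee [ 0.4478 -0.1186  0.0395] rpy [-3.134e+00  3.000e-03  5.990e-01] q7 0.93 w 0.042 F [ 0.4 -0.4 -5.8]
tool mm [-13.9  -0.6  23.5] turn 0.019 norm 27.0
```

View pics/b2.png

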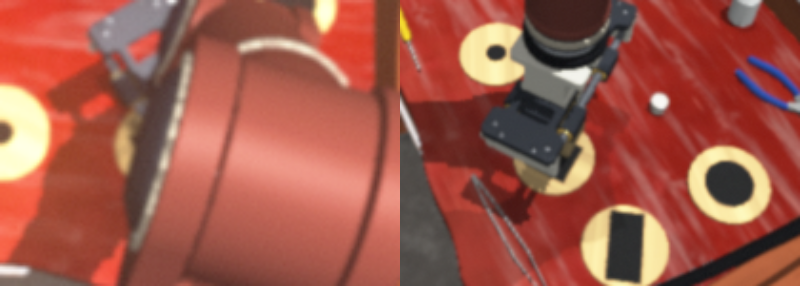

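Emit:
jog_arm(commands=[[30,-5,0,3,0.02],[30,-5,0,6,0],[30,-2,0,4,0],[30,0,0,2,0],[30,0,0,0,0],[30,0,0,0,0],[30,0,0,0,0],[30,0,0,0,0],[30,0,0,0,0],[30,0,0,0,0]])

```text
time: 9.7
ee_pos: [0.4371, -0.1267, 0.0239]
tool_rot: [-3.136, 0.002, 0.576]
force: [0.3, 0.2, -6.0]
gripper_width: 0.042
```

```bash
python3 go.py .4358 -.1258 .016 .58
```

```text
t 9.7 ee [ 0.4371 -0.1267  0.0239] rpy [-3.136e+00  2.000e-03  5.760e-01] q7 0.94 w 0.042 F [ 0.3  0.2 -6. ]
tool mm [-0.6 -1.4  7.9] turn -0.004 norm 8.0
```

Emit:
jog_arm(commands=[[30,0,-1,3,0],[30,0,0,3,0],[30,0,0,2,0],[30,0,0,1,0],[30,0,0,0,0],[30,0,0,0,0],[30,0,0,0,0],[30,0,0,0,0],[30,0,0,0,0],[30,0,0,0,0]])

```text
time: 10.53
ee_pos: [0.4372, -0.1255, 0.0146]
tool_rot: [-3.137, 0.0, 0.576]
force: [-1.2, 0.3, -4.7]
gripper_width: 0.0419
```

Emit:
jog_arm(commands=[[30,0,0,1,0],[30,0,0,0.5,0],[30,0,0,0,0],[30,0,0,0,0],[65,0,0,0,0],[70,0,0,0,0],[70,0,0,0,0],[70,0,0,0,0],[70,0,0,-3,0],[70,0,0,-10,0]])

```text
time: 11.37
ee_pos: [0.4389, -0.1263, 0.0275]
tool_rot: [-3.14, -0.002, 0.576]
force: [-0.2, -0.3, -0.7]
gripper_width: 0.0695
```

```bash
python3 go.py .570 -.1293 .16 .58
```

```text
t 11.37 ee [ 0.4389 -0.1263  0.0275] rpy [-3.14e+00 -2.00e-03  5.76e-01] q7 0.94 w 0.0695 F [-0.2 -0.3 -0.7]
tool mm [ 108.5   73.7 -132.4] turn -0.004 norm 186.0
```

Emit:
jog_arm(commands=[[70,0,0,-20,0],[70,0,0,-25,0],[70,5,3,-25,0],[70,12,8,-15,0],[60,18,13,-5,0],[50,20,14,0,0],[50,18,12,0,0],[50,12,8,0,0],[50,5,3,0,0],[50,0,0,0,0]])

```text
time: 12.2
ee_pos: [0.551, -0.129, 0.1272]
tool_rot: [3.14, -0.005, 0.574]
force: [0.5, 0.1, -0.7]
gripper_width: 0.0499
```

```bash
python3 go.py .570 -.1293 .05 .58
python3 - <<'E'
from h import *
p=snapshot('scene');m=pick(p,'small_weight',(.57,-.1293),.01)
print(fit('small_weight',[p],[m],(.57,-.1293)).x if m is not None else None)
for n,g in (("doming_block",(.4358,-.1258)),):
    m=pick(p,n,g,.02);r=fit(n,[p],[m],g,(.2,.58,.9),z0=.005);print(r.x,r.fun)
cv2.imwrite("pics/s3.png",cv2.resize(p['image'][150:350,180:420],(600,500)))
E
```

```text
t 12.2 ee [ 0.551  -0.129   0.1272] rpy [ 3.14  -0.005  0.574] q7 0.86 w 0.0499 F [ 0.5  0.1 -0.7]
tool mm [15.4 10.4 77.3] turn -0.006 norm 79.0
None
[ 0.43688632 -0.12575103  0.60286915] 0.04640360559234735
```

View pics/s3.png

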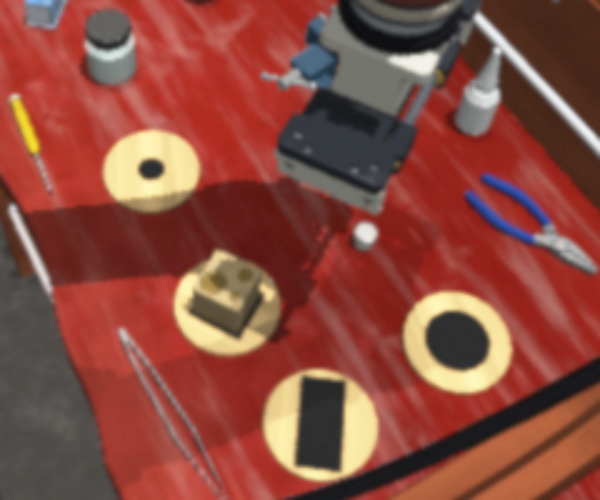

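Emit:
jog_arm(commands=[[50,5,3,5,0],[50,6,4,15,0],[50,3,2,20,0],[50,0,0,20,0],[50,0,0,10,0],[50,0,0,5,0],[50,0,0,0,0],[50,0,0,0,0],[50,0,0,0,0],[50,0,0,0,0]])

```text
time: 13.18
ee_pos: [0.5622, -0.1306, 0.05]
tool_rot: [-3.14, -0.001, 0.569]
force: [0.1, -0.0, -0.3]
gripper_width: 0.0498
```

```bash
python3 go.py .570 -.1293 .004 .58
```

```text
t 13.18 ee [ 0.5622 -0.1306  0.05  ] rpy [-3.14e+00 -1.00e-03  5.69e-01] q7 0.87 w 0.0498 F [ 0.1 -0.  -0.3]
tool mm [ 7.2  3.2 46. ] turn -0.011 norm 47.0
```

Emit:
jog_arm(commands=[[50,4,2,8,-0.01],[50,3,1,12,0],[50,0,0,12,0],[50,0,0,6,0],[50,0,0,3,0],[50,0,0,1,0],[50,0,0,0,0],[50,0,0,0,0],[50,0,0,0,0],[50,0,0,0,0]])

```text
time: 14.02
ee_pos: [0.5741, -0.1293, 0.0065]
tool_rot: [3.138, -0.007, 0.581]
force: [-0.2, -0.2, 0.7]
gripper_width: 0.0498
```

```bash
python3 go.py .570 -.1293 .004 .58
```

```text
t 14.02 ee [ 0.5741 -0.1293  0.0065] rpy [ 3.138 -0.007  0.581] q7 0.88 w 0.0498 F [-0.2 -0.2  0.7]
tool mm [-3.4 -2.2  2.5] turn 0.001 norm 5.0
```

Emit:
jog_arm(commands=[[50,-3,-2,2,0],[50,0,0,0.5,0],[30,0,0,0,0],[10,0,0,0,0],[10,0,0,0,0],[10,0,0,0,0],[10,0,0,0,0],[10,0,0,0,0],[10,0,0,0,0],[10,0,0,0,0]], grip_force=15)

```text
time: 14.85
ee_pos: [0.5707, -0.1295, 0.0052]
tool_rot: [3.137, -0.008, 0.58]
force: [-0.0, 0.2, -0.2]
gripper_width: 0.0177
```

```bash
python3 go.py .4395 .0243 .10 .58
```

```text
t 14.85 ee [ 0.5707 -0.1295  0.0052] rpy [ 3.137 -0.008  0.58 ] q7 0.88 w 0.0177 F [-0.   0.2 -0.2]
tool mm [ -24.6 -200.1  -96. ] turn 0.0 norm 223.0
```

Emit:
jog_arm(commands=[[10,0,0,-8,0],[10,0,0,-15,0],[10,0,-5,-20,0],[10,-1,-15,-20,0],[10,-3,-22,-10,0],[10,-4,-25,0,0],[10,-4,-25,0,0],[10,-4,-25,0,0],[10,-3,-20,0,0],[10,-2,-12,0,0]])

```text
time: 15.68
ee_pos: [0.4704, -0.0163, 0.0845]
tool_rot: [3.13, -0.014, 0.573]
force: [-0.1, 0.5, -0.2]
gripper_width: 0.0177
```

```bash
python3 go.py .4395 .0243 .05 .58
```

```text
t 15.68 ee [ 0.4704 -0.0163  0.0845] rpy [ 3.13  -0.014  0.573] q7 0.7 w 0.0177 F [-0.1  0.5 -0.2]
tool mm [ -4.5 -51.3  33.9] turn -0.007 norm 62.0
```

Emit:
jog_arm(commands=[[10,-1,-12,2,0],[10,-1,-12,5,0],[10,-1,-8,8,0],[10,-1,-4,8,0],[10,0,-2,6,0],[10,0,0,3,0],[10,0,0,0,0],[10,0,0,0,0],[10,0,0,0,0],[10,0,0,0,0]])

```text
time: 16.52
ee_pos: [0.4471, 0.0176, 0.0539]
tool_rot: [3.128, -0.02, 0.576]
force: [-0.5, -0.1, -1.5]
gripper_width: 0.0179
```

```bash
python3 go.py .4395 .0243 .0105 .58
```

```text
t 16.52 ee [0.4471 0.0176 0.0539] rpy [ 3.128 -0.02   0.576] q7 0.65 w 0.0179 F [-0.5 -0.1 -1.5]
tool mm [ -3.6 -10.3  43.2] turn -0.004 norm 45.0
```

Emit:
jog_arm(commands=[[10,-2,-4,5,0],[10,-1,-4,9,0],[10,0,-2,10,0],[10,0,0,8,0],[10,0,0,4,0],[10,0,0,2,0],[10,0,0,0,0],[10,0,0,0,0],[10,0,0,0,0],[10,0,0,0,0]])

```text
time: 17.35
ee_pos: [0.4418, 0.0235, 0.0146]
tool_rot: [3.125, -0.025, 0.572]
force: [0.1, -0.3, 0.2]
gripper_width: 0.0175
```

```bash
python3 go.py .4395 .0243 .0105 .58
```

```text
t 17.35 ee [0.4418 0.0235 0.0146] rpy [ 3.125 -0.025  0.572] q7 0.65 w 0.0175 F [ 0.1 -0.3  0.2]
tool mm [-1.6 -2.   4. ] turn -0.008 norm 5.0
```

Emit:
jog_arm(commands=[[10,-1,-1,2,0],[10,0,-1,1.5,0],[10,0,0,1,0],[10,0,0,0,0],[10,0,0,0,0],[35,0,0,0,0],[50,0,0,0,0],[50,0,0,0,0],[50,0,0,-3,0],[50,0,0,-10,0]])

```text
time: 18.18
ee_pos: [0.4394, 0.0247, 0.0228]
tool_rot: [3.125, -0.024, 0.572]
force: [0.2, -0.2, -0.2]
gripper_width: 0.0464
```

```bash
python3 go.py .459 .155 .14 .58
```

```text
t 18.18 ee [0.4394 0.0247 0.0228] rpy [ 3.125 -0.024  0.572] q7 0.65 w 0.0464 F [ 0.2 -0.2 -0.2]
tool mm [  89.8  -97.  -116.6] turn -0.008 norm 176.0
```

Emit:
jog_arm(commands=[[60,0,0,-20,0],[93,0,0,-25,0],[93,5,-5,-28,0],[93,12,-13,-22,0],[93,16,-17,-12,0],[93,16,-17,-5,0],[93,12,-13,0,0],[93,8,-9,0,0],[93,4,-4,0,0],[93,0,0,0,0]])

```text
time: 19.02
ee_pos: [0.456, 0.1333, 0.1454]
tool_rot: [3.125, -0.03, 0.567]
force: [0.8, -0.8, 0.4]
gripper_width: 0.0931
```

```bash
python3 go.py .459 .155 .09 .58
python3 - <<'E'
from h import *
p=snapshot('scene');
for n,g in (("small_weight",(.4395,.0243)),):
    m=pick(p,n,g,.015)
    if m is not None: r=fit(n,[p],[m],g,z0=.005);print(r.x,r.fun)
a=cv2.resize(p['image'][170:270,190:310],(480,400));cv2.imwrite("pics/w4.png",a)
E
```

```text
t 19.02 ee [0.456  0.1333 0.1454] rpy [ 3.125 -0.03   0.567] q7 0.37 w 0.0931 F [ 0.8 -0.8  0.4]
tool mm [ 12.5 -17.6  55.5] turn -0.013 norm 60.0
[0.43953749 0.02473829 0.59071322] 0.1550321924771264
```

View pics/w4.png

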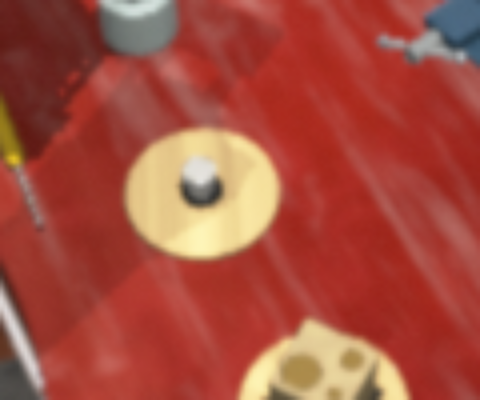

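Emit:
jog_arm(commands=[[93,4,-6,0,0],[93,5,-7,3,0],[93,3,-4,8,0],[93,0,-1,15,0],[93,0,0,15,0],[93,0,0,8,0],[93,0,0,2,0],[93,0,0,0,0],[93,0,0,0,0],[93,0,0,0,0]])

```text
time: 19.95
ee_pos: [0.4573, 0.1515, 0.0891]
tool_rot: [3.125, -0.024, 0.557]
force: [0.0, -1.5, 0.1]
gripper_width: 0.093
```

```bash
python3 go.py .459 .155 .015 .58
```

```text
t 19.95 ee [0.4573 0.1515 0.0891] rpy [ 3.125 -0.024  0.557] q7 0.35 w 0.093 F [ 0.  -1.5  0.1]
tool mm [ 1.5 -3.3 74.1] turn -0.023 norm 74.0
```

Emit:
jog_arm(commands=[[93,1,-1,8,-0.01],[93,0,-1,15,-0.01],[93,0,-1,18,0],[93,0,0,15,0],[93,0,0,8,0],[93,0,0,4,0],[93,0,0,2,0],[93,0,0,0,0],[93,0,0,0,0],[93,0,0,0,0]])

```text
time: 20.78
ee_pos: [0.464, 0.1565, 0.0193]
tool_rot: [3.121, -0.037, 0.58]
force: [1.0, -0.8, 0.5]
gripper_width: 0.0926
```

```bash
python3 go.py .459 .155 .012 .58
```

```text
t 20.78 ee [0.464  0.1565 0.0193] rpy [ 3.121 -0.037  0.58 ] q7 0.39 w 0.0926 F [ 1.  -0.8  0.5]
tool mm [-5.3 -1.6  7.1] turn -0.0 norm 9.0
```

Emit:
jog_arm(commands=[[93,-3,-1,3,0],[93,-2,0,2,0],[93,0,0,0,0],[60,0,0,0,0],[40,0,0,0,0],[40,0,0,0,0],[40,0,0,0,0],[40,0,0,0,0],[40,0,0,0,0],[40,0,0,0,0]], grip_force=20)

```text
time: 21.62
ee_pos: [0.4603, 0.1549, 0.0155]
tool_rot: [3.12, -0.041, 0.58]
force: [-0.6, 0.3, 0.0]
gripper_width: 0.0508
```

Emit:
jog_arm(commands=[[40,0,0,0,0],[40,0,0,0,0],[40,0,0,-6,0],[40,0,0,-12,0],[40,0,0,-18,0],[40,0,0,-22,0],[40,0,0,-22,0],[40,0,0,-18,0],[40,0,0,-12,0],[40,0,0,-5,0]])

```text
time: 22.45
ee_pos: [0.4515, 0.1531, 0.135]
tool_rot: [3.123, -0.032, 0.579]
force: [0.4, 0.6, -1.4]
gripper_width: 0.0473
```

```bash
python3 go.py .5846 -.2428 .16 .58
```

```text
t 22.45 ee [0.4515 0.1531 0.135 ] rpy [ 3.123 -0.032  0.579] q7 0.34 w 0.0473 F [ 0.4  0.6 -1.4]
tool mm [-104.5  404.7  -20.8] turn -0.001 norm 418.0
```

Emit:
jog_arm(commands=[[40,-2,8,-8,0],[40,-4,16,-8,0],[40,-6,24,-5,0],[40,-7,28,0,0],[40,-8,30,0,0],[40,-8,30,0,0],[40,-8,30,0,0],[40,-8,30,0,0],[40,-8,30,0,0],[40,-8,30,0,0]])

```text
time: 23.28
ee_pos: [0.5344, -0.1038, 0.1581]
tool_rot: [3.131, -0.026, 0.596]
force: [0.9, 0.3, -1.2]
gripper_width: 0.0469
```

```bash
python3 go.py .5846 -.2428 .15 .58
```

```text
t 23.28 ee [ 0.5344 -0.1038  0.1581] rpy [ 3.131 -0.026  0.596] q7 0.89 w 0.0469 F [ 0.9  0.3 -1.2]
tool mm [-36.7 143.1   8.6] turn 0.016 norm 148.0
```

Emit:
jog_arm(commands=[[40,-7,26,0,0],[40,-6,22,0,0.01],[40,-5,18,0,0],[40,-4,14,0,0],[40,-3,10,0,0],[40,-2,6,2,0],[40,0,2,3,0],[40,0,0,3,0],[40,0,0,0,0],[40,0,0,0,0]])

```text
time: 24.12
ee_pos: [0.5606, -0.2195, 0.1448]
tool_rot: [3.136, -0.014, 0.569]
force: [0.3, -0.6, -0.1]
gripper_width: 0.0472
```

```bash
python3 go.py .5846 -.2428 .05 .58
```

```text
t 24.12 ee [ 0.5606 -0.2195  0.1448] rpy [ 3.136 -0.014  0.569] q7 1.05 w 0.0472 F [ 0.3 -0.6 -0.1]
tool mm [ 6.4 32.  95. ] turn -0.011 norm 100.0
```

Emit:
jog_arm(commands=[[40,1,8,5,0],[40,2,10,12,0],[40,1,8,18,0],[40,1,4,20,0],[40,0,2,18,0],[40,0,0,10,0],[40,0,0,4,0],[40,0,0,0,0],[40,0,0,0,0],[40,0,0,0,0]])

```text
time: 24.95
ee_pos: [0.5901, -0.238, 0.0556]
tool_rot: [3.134, -0.02, 0.582]
force: [0.5, -0.5, -1.0]
gripper_width: 0.0471
```

```bash
python3 go.py .5846 -.2428 .022 .58
```

```text
t 24.95 ee [ 0.5901 -0.238   0.0556] rpy [ 3.134 -0.02   0.582] q7 1.09 w 0.0471 F [ 0.5 -0.5 -1. ]
tool mm [-8.   0.7 33.4] turn 0.002 norm 34.0
```

Emit:
jog_arm(commands=[[40,-4,0,6,0],[40,-3,0,9,0],[40,-1,0,8,0],[40,0,0,5,0],[40,0,0,2,0],[40,0,0,0,0],[40,0,0,0,0],[40,0,0,0,0],[40,0,0,0,0],[40,0,0,0,0]])

```text
time: 25.78
ee_pos: [0.5852, -0.2435, 0.0255]
tool_rot: [3.13, -0.024, 0.582]
force: [0.4, 0.2, -1.0]
gripper_width: 0.0471
```

```bash
python3 go.py .5846 -.2428 .0205 .58
```

```text
t 25.78 ee [ 0.5852 -0.2435  0.0255] rpy [ 3.13  -0.024  0.582] q7 1.11 w 0.0471 F [ 0.4  0.2 -1. ]
tool mm [-0.2 -1.   5. ] turn 0.002 norm 5.0
```

Emit:
jog_arm(commands=[[40,0,-1,2,0],[40,0,0,2,0],[40,0,0,1,0],[40,0,0,0,0],[40,0,0,0,0],[65,0,0,0,0],[80,0,0,0,0],[80,0,0,0,0],[80,0,0,-3,0],[80,0,0,-10,0]])

```text
time: 26.62
ee_pos: [0.5844, -0.2423, 0.0332]
tool_rot: [3.13, -0.023, 0.582]
force: [-0.2, 1.0, 0.3]
gripper_width: 0.0759
```

Emit:
jog_arm(commands=[[80,0,0,-18,0],[80,0,0,-22,0],[80,0,0,-25,0],[80,2,-10,-22,0],[80,4,-20,-15,0],[80,6,-28,-5,0],[80,7,-30,0,0],[80,7,-32,0,0],[80,7,-32,0,0],[80,7,-32,0,0]])

```text
time: 27.45
ee_pos: [0.5171, -0.0737, 0.1547]
tool_rot: [3.109, -0.034, 0.564]
force: [0.4, 1.4, -0.4]
gripper_width: 0.0798
```

```bash
python3 go.py .4395 .2655 .13 -.70
python3 - <<'E'
from h import *
p=snapshot('scene');q=snapshot('top')
for P in ([p],[q],[p,q]):
  for n,g,y,z in (("jar",(.5846,-.2428),(0,),.005),("bur_box",(.4395,.2655),(-.5,-.7,-.9),0)):
    M=[pick(k,n,g,.03) for k in P]
    if all(m is not None for m in M): r=fit(n,P,M,g,y,z0=z);print(n,r.x,r.fun)
cv2.imwrite("pics/w5.png",np.hstack([cv2.resize(p['image'][200:350,260:430],(400,353)),cv2.resize(q['image'][130:280,270:440],(400,353))]))
E
```

```text
t 27.45 ee [ 0.5171 -0.0737  0.1547] rpy [ 3.109 -0.034  0.564] q7 0.81 w 0.0798 F [ 0.4  1.4 -0.4]
tool mm [ 114.9 -328.8   18.1] turn 1.264 norm 349.0
jar [ 0.58616618 -0.24341266  0.16176814] 0.08121519976555636
bur_box [ 0.43984025  0.26603771 -0.69826585] 0.06905606813342802
jar [ 0.58087893 -0.24190391  0.29219561] 0.20096346848655156
bur_box [ 0.44030968  0.26620472 -0.67455369] 0.0903377470734984
jar [ 0.58479445 -0.24402844  0.13925028] 0.14577053049066285
bur_box [ 0.44009068  0.26641163 -0.68414858] 0.0809489832842083
```

View pics/w5.png

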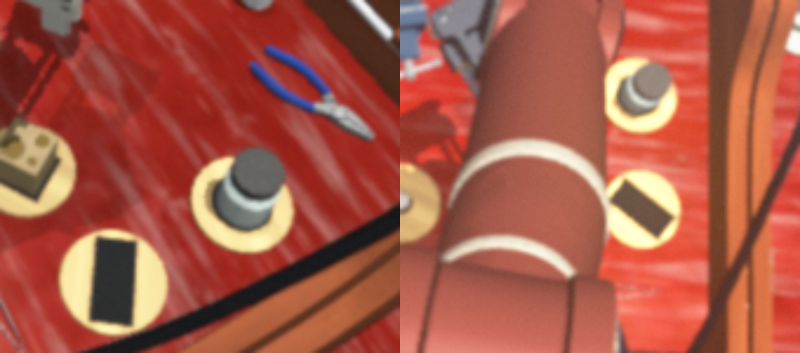

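Emit:
jog_arm(commands=[[80,9,-30,0,0],[80,10,-30,0,0],[80,10,-30,0,0],[80,11,-30,0,0],[80,11,-30,0,0],[80,11,-30,0,0],[80,10,-28,0,0],[80,8,-22,0,0],[80,6,-14,0,0],[80,3,-7,0,0]])

```text
time: 28.78
ee_pos: [0.4656, 0.1832, 0.146]
tool_rot: [3.103, -0.033, 0.537]
force: [0.5, 0.9, 0.3]
gripper_width: 0.0803
```

Emit:
jog_arm(commands=[[80,0,0,0,0.06],[80,0,0,0,0.11],[80,0,0,0,0.12],[80,0,0,0,0.12],[80,0,0,0,0.12],[80,0,0,0,0.12],[80,0,0,0,0.12],[80,0,0,0,0.12],[80,0,0,0,0.12],[80,0,0,0,0.08]])

```text
time: 29.62
ee_pos: [0.4704, 0.1756, 0.1457]
tool_rot: [-3.131, -0.052, -0.601]
force: [-0.1, 0.3, -1.1]
gripper_width: 0.0799
```

```bash
python3 go.py .440 .2663 .10 -.69
```

```text
t 29.62 ee [0.4704 0.1756 0.1457] rpy [-3.131 -0.052 -0.601] q7 -0.61 w 0.0799 F [-0.1  0.3 -1.1]
tool mm [-78.7 -57.1  42.3] turn 0.089 norm 106.0
```

Emit:
jog_arm(commands=[[80,-8,-6,0,0.03],[80,-14,-10,2,0.03],[80,-17,-12,3,0.02],[80,-15,-11,5,0],[80,-9,-7,8,0],[80,-4,-3,8,0],[80,0,0,5,0],[80,0,0,2,0],[80,0,0,0,0],[80,0,0,0,0]])

```text
time: 30.45
ee_pos: [0.456, 0.2448, 0.1074]
tool_rot: [-3.13, -0.059, -0.711]
force: [-0.0, 0.0, -0.5]
gripper_width: 0.08
```

```bash
python3 go.py .440 .2663 .060 -.69
```

```text
t 30.45 ee [0.456  0.2448 0.1074] rpy [-3.13  -0.059 -0.711] q7 -0.8 w 0.08 F [-0.   0.  -0.5]
tool mm [-28.9  -5.3  45.8] turn -0.021 norm 54.0
```

Emit:
jog_arm(commands=[[80,-8,-2,4,-0.01],[80,-10,-2,8,-0.01],[80,-7,-1,10,0],[80,-2,0,10,0],[80,0,0,6,0],[80,0,0,3,0],[80,0,0,0,0],[80,0,0,0,0],[80,0,0,0,0],[80,0,0,0,0]])

```text
time: 31.28
ee_pos: [0.4398, 0.2663, 0.0628]
tool_rot: [-3.128, -0.059, -0.69]
force: [-0.1, 0.6, 0.3]
gripper_width: 0.0802
```

```bash
python3 go.py .440 .2663 .006 -.69
```

```text
t 31.28 ee [0.4398 0.2663 0.0628] rpy [-3.128 -0.059 -0.69 ] q7 -0.78 w 0.0802 F [-0.1  0.6  0.3]
tool mm [-3.2  0.7 56.7] turn -0.0 norm 57.0
```

Emit:
jog_arm(commands=[[80,-1,0,6,0],[80,-1,0,12,0],[80,-1,1,14,0],[80,0,0,10,0],[80,0,0,6,0],[80,0,0,3,0],[80,0,0,1,0],[80,0,0,0,0],[80,0,0,0,0],[80,0,0,0,0]])

```text
time: 32.12
ee_pos: [0.4432, 0.2668, 0.0098]
tool_rot: [-3.121, -0.062, -0.692]
force: [0.1, 0.2, -0.8]
gripper_width: 0.0799
```

```bash
python3 go.py .440 .2663 .006 -.69
```

```text
t 32.12 ee [0.4432 0.2668 0.0098] rpy [-3.121 -0.062 -0.692] q7 -0.72 w 0.0799 F [ 0.1  0.2 -0.8]
tool mm [-2.4  2.4  3.6] turn -0.002 norm 5.0
```

Emit:
jog_arm(commands=[[80,-2,2,2,0],[60,0,0,0,0],[40,0,0,0,0],[20,0,0,0,0],[20,0,0,0,0],[20,0,0,0,0],[20,0,0,0,0],[20,0,0,0,0],[20,0,0,0,0],[20,0,0,0,0]], grip_force=15)

```text
time: 32.95
ee_pos: [0.4411, 0.2672, 0.009]
tool_rot: [-3.118, -0.063, -0.692]
force: [0.6, -0.1, 0.6]
gripper_width: 0.0302
```

```bash
python3 go.py .451 -.248 .15 -.62
```

```text
t 32.95 ee [0.4411 0.2672 0.009 ] rpy [-3.118 -0.063 -0.692] q7 -0.72 w 0.0302 F [ 0.6 -0.1  0.6]
tool mm [ 344.5  387.4 -128.6] turn -0.072 norm 534.0
```

Emit:
jog_arm(commands=[[20,0,0,-10,0],[20,0,0,-20,0],[20,0,0,-25,0],[20,0,0,-25,0],[20,4,5,-22,0],[20,9,11,-15,0],[20,14,17,-5,0],[20,18,22,0,0],[20,19,23,0,0],[20,19,23,0,0]])

```text
time: 33.78
ee_pos: [0.4315, 0.143, 0.1431]
tool_rot: [-3.115, -0.061, -0.676]
force: [0.9, -0.0, -1.0]
gripper_width: 0.0304
```

```bash
python3 go.py .451 -.248 .15 -.62
```

```text
t 33.78 ee [0.4315 0.143  0.1431] rpy [-3.115 -0.061 -0.676] q7 -0.62 w 0.0304 F [ 0.9 -0.  -1. ]
tool mm [259.7 293.1   1.2] turn -0.056 norm 392.0
```

Emit:
jog_arm(commands=[[20,20,22,-2,0],[20,21,23,-2,0],[20,22,24,-2,0],[20,22,24,-2,0],[20,22,24,0,-0.01],[20,22,24,0,-0.01],[20,22,24,0,-0.01],[20,20,22,0,-0.01],[20,16,18,0,0],[20,12,13,0,0]])

```text
time: 34.62
ee_pos: [0.4491, -0.1681, 0.1645]
tool_rot: [-3.114, -0.064, -0.638]
force: [0.1, 0.7, -0.6]
gripper_width: 0.0306
```

```bash
python3 go.py .451 -.248 .12 -.62
```

```text
t 34.62 ee [ 0.4491 -0.1681  0.1645] rpy [-3.114 -0.064 -0.638] q7 0.09 w 0.0306 F [ 0.1  0.7 -0.6]
tool mm [46.2 64.4 45.8] turn -0.018 norm 92.0
```

Emit:
jog_arm(commands=[[20,10,13,0,-0.01],[20,8,12,2,0],[20,6,10,4,0],[20,4,7,6,0],[20,2,4,8,0],[20,0,1,8,0],[20,0,0,5,0],[20,0,0,2,0],[20,0,0,0,0],[20,0,0,0,0]])

```text
time: 35.45
ee_pos: [0.4448, -0.232, 0.1318]
tool_rot: [-3.115, -0.067, -0.638]
force: [-0.1, -0.1, -1.1]
gripper_width: 0.0305
```

```bash
python3 go.py .451 -.248 .05 -.62
```

```text
t 35.45 ee [ 0.4448 -0.232   0.1318] rpy [-3.115 -0.067 -0.638] q7 0.26 w 0.0305 F [-0.1 -0.1 -1.1]
tool mm [ 9.  11.3 82.3] turn -0.018 norm 84.0
```

Emit:
jog_arm(commands=[[20,3,3,6,-0.01],[20,4,4,12,0],[20,2,3,16,0],[20,0,1,16,0],[20,0,0,14,0],[20,0,0,9,0],[20,0,0,4,0],[20,0,0,0,0],[20,0,0,0,0],[20,0,0,0,0]])

```text
time: 36.28
ee_pos: [0.4543, -0.2502, 0.0491]
tool_rot: [-3.116, -0.071, -0.623]
force: [-0.6, 0.8, -1.1]
gripper_width: 0.0305
```

```bash
python3 go.py .451 -.248 .015 -.62
```

```text
t 36.28 ee [ 0.4543 -0.2502  0.0491] rpy [-3.116 -0.071 -0.623] q7 0.4 w 0.0305 F [-0.6  0.8 -1.1]
tool mm [-6.4  1.  33.7] turn -0.003 norm 34.0
```

Emit:
jog_arm(commands=[[20,-2,0,5,0],[20,-2,0,8,0],[20,-2,0,8,0],[20,0,0,5,0],[20,0,0,3,0],[20,0,0,1,0],[20,0,0,0,0],[20,0,0,0,0],[20,0,0,0,0],[20,0,0,0,0]])

```text
time: 37.12
ee_pos: [0.4528, -0.2475, 0.0174]
tool_rot: [-3.115, -0.076, -0.622]
force: [0.5, 0.7, -1.9]
gripper_width: 0.0303
```

```bash
python3 go.py .451 -.248 .014 -.62
python3 - <<'E'
from h import *
p=snapshot('scene')
for n,g,y,z in (("bur_box",(.451,-.248),(-.5,-.62,-.75),.007),):
    m=pick(p,n,g,.03)
    if m is not None: r=fit(n,[p],[m],g,y,z0=z);print(n,r.x,r.fun)
cv2.imwrite("pics/w6.png",cv2.resize(p['image'][240:370,240:390],(520,450)))
E
```

```text
t 37.12 ee [ 0.4528 -0.2475  0.0174] rpy [-3.115 -0.076 -0.622] q7 0.44 w 0.0303 F [ 0.5  0.7 -1.9]
tool mm [-1.5  1.5  3.3] turn -0.002 norm 4.0
bur_box [ 0.44991118 -0.24797377 -0.60767166] 0.41929461964130943
```

View pics/w6.png

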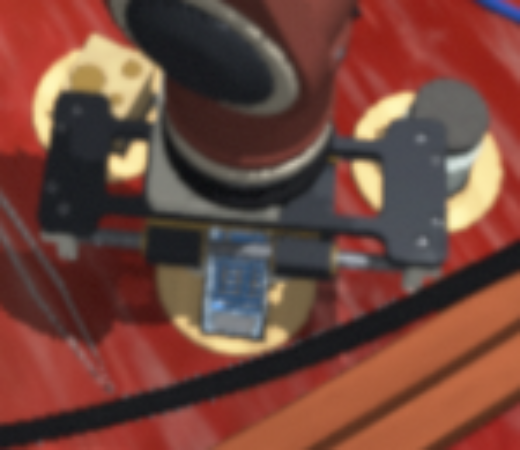

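Emit:
jog_arm(commands=[[20,-1,1,2,0],[20,0,0,1.5,0],[20,0,0,0.5,0],[20,0,0,0,0],[20,0,0,0,0],[40,0,0,0,0],[55,0,0,0,0],[55,0,0,0,0],[55,0,0,-3,0],[55,0,0,-10,0]])

```text
time: 38.05
ee_pos: [0.4504, -0.2474, 0.0262]
tool_rot: [-3.115, -0.075, -0.623]
force: [-0.3, -0.1, 0.3]
gripper_width: 0.0542
```

Emit:
jog_arm(commands=[[55,0,0,-18,0],[55,0,0,-22,0],[55,0,0,-25,0],[55,-5,-6,-25,0],[55,-12,-14,-20,0],[55,-16,-18,-10,0],[55,-20,-22,0,0],[55,-20,-22,0,0],[55,-20,-22,0,0],[55,-20,-22,0,0]])

```text
time: 38.88
ee_pos: [0.4243, -0.0803, 0.1557]
tool_rot: [-3.111, -0.091, -0.642]
force: [0.2, 0.8, -1.1]
gripper_width: 0.0551
```

Emit:
jog_arm(commands=[[55,-20,-22,0,0],[55,-20,-22,0,0],[55,-20,-22,0,0],[55,-20,-22,0,0],[55,-20,-22,0,0],[55,-15,-18,0,0],[55,-8,-9,0,0],[55,-3,-3,0,0],[55,0,0,0,0],[55,0,0,0,0]])

```text
time: 39.72
ee_pos: [0.4027, 0.1233, 0.1552]
tool_rot: [-3.1, -0.089, -0.632]
force: [0.7, -0.8, -0.9]
gripper_width: 0.0554
```

Run:
```python
from h import *
P=[snapshot("top"),snapshot("scene")]
for n,g,y in (("bur_box",(.451,-.248),(-.5,-.62,-.75)),("doming_block",(.4358,-.1258),(.4,.58,.75)),("jar",(.5846,-.2428),(0,)),("small_weight",(.4395,.0243),(0,))):
  for i,p in enumerate(P):
    m=pick(p,n,g,.025)
    if m is not None: r=fit(n,[p],[m],g,y,z0=.005);print(n,i,r.x.round(4),r.fun)
cv2.imwrite("pics/fin.png",np.hstack([cv2.resize(P[0]['image'][130:280,230:420],(400,316)),cv2.resize(P[1]['image'][180:350,180:410],(400,316))]))
```

```text
bur_box 0 [ 0.4477 -0.2499 -0.6612] 0.06539805825242717
bur_box 1 [ 0.4506 -0.2482 -0.608 ] 0.07378695286013515
doming_block 0 [ 0.4358 -0.1247  0.6266] 0.14266551691098972
doming_block 1 [ 0.4359 -0.1255  0.6135] 0.07866051028179744
jar 0 [ 0.5848 -0.2436  0.163 ] 0.24887459807073953
jar 1 [ 0.5853 -0.2434  0.2078] 0.0781702827602413
small_weight 1 [0.4396 0.0261 0.203 ] 0.2705068186444127
```

View pics/fin.png

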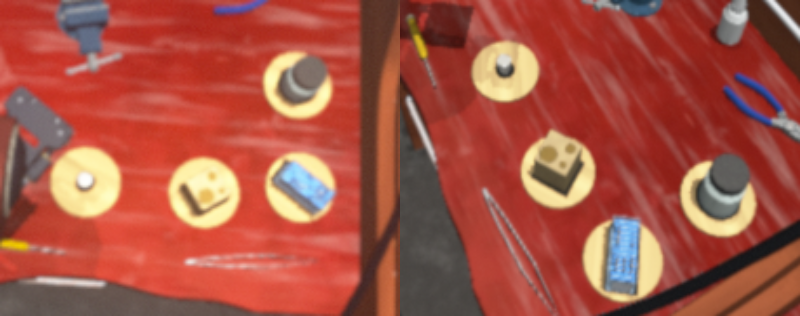

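All four stand upright and centred on their pads, and the gripper is clear of everything. Handing the job in.

```bash
python3 -c "
from rig import *
print(finish_job())"
```

```text
the job is handed in; nothing more can be done
None
```

The doming block, small weight, jar and bur box are each on their own pad, upright and released. I handed the job in at about 40 s of the 112 s allowed. The purple block and the eye loupe were not touched.

| Thing | Distance from pad centre | Turn off footprint |
|---|---|---|
| Doming block | about 1 mm | about 0.05 rad |
| Bur box | up to 4 mm | about 0.04 rad |
| Jar | about 1 mm | round |
| Small weight | about 2 mm | round |

- **Agreement of the cameras:** the two views of the bur box differed by about 3 mm.
- **Weaker fits:** the top view fitted the jar poorly. It gave no match for the weight, whose final figure rests on one rough fit from the scene view. Both looked centred in the pictures.
- **Forces:** at the end of every move the reported wrist force was below 10 N. Contact on the arm or gripper body was not measured.
- **Gripper tilt:** the gripper drifted to about 0.09 rad off vertical by the end. The things looked upright in the last pictures, but I did not measure their tilt.

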